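# Clear the jammed parts chute and nip up its guide screw

## Task

A green terminal strip has jammed crosswise in the narrow throat of the parts chute: push it back up the chute until it is clear of the cover plates, lift it out of the open trough there, and lay it flat, screws up, in the blue bin. Then tighten the guide's black thumbscrew clockwise until its drag clutch first slips, and stop there; do not run it on slipping for more than about an eighth of a turn further. Leave the other things on the bench where they are.

Things in the scene. Friction and masses are not known exactly. Their poses are not given: they have to be found in the camera images.
- chute: Fixed gravity parts chute, blue walls on a bare aluminium deck. Origin on the table; x axis level, pointing up the chute (to the wide, high end), y left, z up. The deck slopes up 15 degrees along +x: its surface is 60 mm + 0.268 x above the table (x in this frame). Walls: 28 mm high square to the deck, 4 mm thick. A part left on the deck stays there by friction.
- chute_mouth (a point): Point on the deck, mid-width, above the chute's origin (60 mm up), axes as the chute's; distances u along the slope count from here, + up. Open, uncovered trough 150 mm wide inside from u = 0 to the end wall at u = 146 mm. Funnel below: 150 mm wide inside at u = 0, narrowing evenly to 56 mm at u = -90 mm.
- throat_end (a point): Point on the deck, mid-width, at the low open end, u = -150 mm. Throat without cover, 56 mm wide inside, u = -90 to -150 mm. Over the funnel (u = -90 to 0) two clear, yellow-edged cover plates 3 mm thick lie on top of the walls, one each side, leaving an open slot 56 mm wide down the middle, through which shut fingers reach down to the deck and along it.
- strip_center (a point): Centre of the loose green terminal strip, 92 mm long (its y axis), 20 mm wide (x) and 20 mm high (z, pointing out of its top face, which has a row of 8 steel screw heads), 70 g. Starts on the deck across the funnel, centre at u about -45 mm, some 8 degrees askew, ends at the walls and under the covers: it can neither slide down nor be lifted there.
- strip: The same green strip; origin at the centre of its underside, same axes.
- blue_bin_in (a point): Centre of the inner floor (4 mm above the table) of the fixed blue open bin, 150 mm (x) by 130 mm (y) outside, 50 mm high, walls 4 mm; empty. An identical red bin stands on the other side of the chute; the two may be swapped.
- thumbscrew_grip (a point): On the vertical axis of the black wing head of the thumbscrew, 80 mm above the table: where to grip. It stands on the grey block beside the throat, at chute x -100, y -115 mm. Wing 46 mm long (its x axis), 12 mm thick (y, pinch this way), from 60 to 90 mm above the table, over a steel collar 38 mm wide, top at 58 mm. Red marks on the +x half of wing and collar stay in line until the clutch slips.
- screw (a joint): Angle of the screw (the steel collar), rad, growing clockwise seen from above (tightening). Starts between 0 and 0.6, turns with the head at about 0.02 N m, and comes to its hard stop (tight) at 1.1.
- clutch (a joint): Slip of the drag clutch, rad: angle of the wing head relative to the collar, growing clockwise. 0 at the start; stays near 0 while the screw turns; once the screw is at its stop, the head slips on at about 0.08 N m and this value grows with the turning. Turning back loosens the screw.
- screwdriver: Loose screwdriver lying on the bench; leave alone. Origin under its middle.
- jar: Loose jar with yellow cap, 56 mm wide, 70 mm high, standing; leave alone. Origin at its underside.
- contactor: Loose grey and black contactor, 60 x 45 x 70 mm; leave alone. Origin at its underside.
- orange_strip: Loose orange terminal strip, 70 x 20 x 20 mm, lying beside the chute; leave alone. Origin at its underside.
- carton: Loose cardboard carton, 90 x 70 x 50 mm; leave alone. Origin at its underside.
- wrench: Loose wrench lying on the bench; leave alone. Origin under its middle.
- mug: Loose white mug, 90 mm high; leave alone. Origin at its underside.
Not all that is in view belongs to the job. What is meant by the strip is not yellow, and is the smaller of those in its own colour.

How it is judged:
On the way, in this order (a step that is already met when the one before it is completed fails the run):
1. the strip has been pushed up the chute, clear of the cover plates, and lies in the open trough (x of strip_center in the frame of chute between 0.01 and 0.14 m and y of strip_center in the frame of chute between -0.08 and 0.08 m and z of strip_center in the frame of chute below 0.11 m), for 0.1 s.
2. the strip lies flat, screws up, released in the blue bin (x of strip_center in the frame of blue_bin_in between -0.07 and 0.07 m and y of strip_center in the frame of blue_bin_in between -0.06 and 0.06 m and z of strip_center in the frame of blue_bin_in below 0.018 m and angle between strip_center's own z axis and vertical below 0.2 rad and linear speed of strip below 0.03 m/s and contact force between strip and the fingers below 0.05 N), for 0.2 s.
3. the thumbscrew is tight and its clutch has begun to slip (value of joint screw above 1.04 rad and value of joint clutch between 0.05 and 0.8 rad), for 0.1 s.
At the end, for the whole second after the job is handed in: The green strip lies released, at rest, flat on the floor of the blue bin with its screws up (within 0.2 rad), and the thumbscrew is tight: screw joint above 1.04 rad, clutch slipped by between 0.05 and 0.8 rad (all of step 2 and all of step 3); the robot touches nothing.
It fails at once if the clutch is run on slipping for more than 0.8 rad (value of joint clutch above 0.8 rad).
It fails at once if another thing on the bench is displaced by more than 30 mm (distance of any of screwdriver, jar, contactor, orange_strip, carton, wrench, mug from where it was at the start of the episode above 0.03 m).
It also fails if it takes over 69 s, if anything falls off the work surface, if the arm or the gripper's body presses on something with over 40 N, if the wrist force passes 120 N, or if a joint passes its speed limit or range.

## Robot

A 6-joint arm with a two-finger parallel gripper is mounted at the origin on the work surface. World frame = base frame: x ahead of the robot, y to its left, z up, the work surface at z = 0. Lengths are in m, angles in rad, forces in N, time in s.
With the tool pointing down it reaches from about 0.35 to 0.85 m from the base axis. Payload 8.1 kg.
Tool frame: the origin (TCP) lies at the very end of the fingers, on their centre line; the grasp point (between the pads) lies 19 mm behind it; x points along the fingers, y is the direction in which the jaws open and shut, and the axes are right-handed (so a half turn about x gives the same grasp; the last joint's range is limited). The gripper opens to 93 mm and grips with 3 to 60 N. Pads are 15 mm wide; open, the fingers measure 128 mm over their backs; the gripper's body (75 mm by 188 mm) begins 65 mm behind the grasp point.
Start: joints at [1.202, 0.13, 1.488, -0, 1.523, -0.085], TCP at [0.168, 0.576, 0.189] pointing down, gripper open.
Joint ranges: [-2.96, 2.96], [-0.89, 2.26], [0.02, 2.5], [-1.34, 4.48], [0, 2.73], [-2.66, 2.66]. Speed limits (rad/s): [2.39, 2.39, 2.79, 3.14, 3.14, 3.14].

## Interface

Orientations are given as a rotation vector (axis times angle).
In Python, from plant import * gives the robot as it stands. The module is installed in compiled form; this text tells all that it offers.
- The arm moves only by the tool apply_moves, never from a script. Its argument "series" is a list of rows, each an object with "jaw": the gripper's target within -1 to 1 (shut at 1, half-way at 0, fully open at -1); "linear": the shift along the tool's x, y, z normalised to -1 to 1, where 1 is 0.6 m, a list of three; "roll": the turn about the tool's x normalised to -1 to 1, where 1 is 30 degrees. A call has 1 to 20 rows; each row is the pose to reach, as a shift and turn from the pose measured when the call began, along the tool's axes at that moment; what a row does not reach only later rows make up. A row lasts 1/8 s, in which the tool goes at most 62.5 mm and 10.7 degrees, less where a joint would pass 70% of its speed; a pose out of reach is approached as far as the arm can. A call with a number of a shift or a turn outside -1 to 1 is refused whole. A call with a gripper value outside its range is refused whole. The fingers move at their own pace and stop on an object; "force" is the grip in N (left out, the last holds). Time passes only in rows, so rows that repeat a pose let the fingers close. It gives the time, the measured TCP pose, the force and the opening at its end, in the units of the state.
- read_state(): the state, without advancing time (a new reading comes with each control period).
- read_camera(name): name is "scene" or "top" or "wrist"; returns a dict with "pixels" (400x640x3 uint8, blue, green, red), "intrinsics" (3x3 intrinsics, pixels), "rvec" (rotation vector, rad) and "tvec" (3), from world to camera coordinates, as OpenCV has them; the wrist camera has in their place "tool_from_camera" (4x4, takes a point from camera to tool coordinates, whose origin is the TCP and whose axes are the tool frame's). Camera axes: x right, y down, z forward; pixel columns grow to the right and rows downward; lengths in m; the calibration is good to about 2 mm. A picture is of the moment at which its call begins: read the wrist's pose just before it. There is no depth.
- close_job(): hands the job in, once; it reports no verdict.
The state is a dict: "t": time; "q": joint angles; "dq": joint speeds; "joint_torque": joint torques, N m; "tool_pos": TCP position; "orientation": TCP orientation; "force": force on the tool from outside, world axes, zero at the start; "wrist_torque": the same for the moment, N m; "opening": finger opening in m.
Only numpy, scipy, OpenCV 4.12 (cv2) and the standard library are available. Lean on these libraries where they do the work, as an engineer would, in place of code of your own. Each camera call takes 0.05 s, during which the arm holds its last target. There are 200 camera calls.

## Working session

There is one attempt and no reset: what is moved stays moved. The work goes in short steps, Python scripts to look and compute and a tool call to move; the robot and the scene stay as the last step left them, time stands still between calls to the robot, and variables do not carry over. Pictures are saved under pics/ and viewed, about 8 in all and at most 12, crops included, and the job is handed in when it is done.

Besides the shell and the picture viewer there is one more tool, called as name(argument=value, ...) on one line, values as JSON. apply_moves: Moves the arm, as the interface text tells. Its arguments: {"type":"object","properties":{"series":{"type":"array"},"force":{"type":"number"}},"required":["series"]}

```bash
mkdir -p pics
cat > h.py <<'E'
from plant import *
import numpy as np, cv2
from scipy.spatial.transform import Rotation as R
def cam(name):
    s=read_state(); c=read_camera(name); K=np.array(c["intrinsics"],float)
    if name=="wrist":
        T=np.eye(4);T[:3,:3]=R.from_rotvec(s["orientation"]).as_matrix();T[:3,3]=s["tool_pos"]
        T=T@np.array(c["tool_from_camera"]); Rc,o=T[:3,:3],T[:3,3]
    else:
        Rc=R.from_rotvec(np.ravel(c["rvec"])).as_matrix().T; o=-Rc@np.ravel(c["tvec"])
    return np.array(c["pixels"]),K,Rc,o
def ray(v,p):
    _,K,Rc,o=v; d=Rc@np.linalg.inv(K)@np.array([p[0],p[1],1.]); return o,d/np.linalg.norm(d)
def onz(v,p,z):
    o,d=ray(v,p); return o+d*(z-o[2])/d[2]
def tri(v1,p1,v2,p2):
    a,d=ray(v1,p1);b,e=ray(v2,p2); t=np.linalg.lstsq(np.c_[d,-e],b-a,rcond=None)[0]
    p,q=a+t[0]*d,b+t[1]*e; return (p+q)/2,np.linalg.norm(p-q)
def proj(v,X):
    _,K,Rc,o=v; c=K@(Rc.T@(np.array(X)-o)); return c[:2]/c[2]
E
python3 - <<'E'
from h import *
import pickle
s=read_state();print(s)
V={}
for n in("scene","top","wrist"):
    V[n]=cam(n);cv2.imwrite(f"pics/{n}0.png",V[n][0]);print(n,V[n][1].tolist(),V[n][2].round(3).tolist(),V[n][3].round(3))
pickle.dump(V,open("v0.pkl","wb"))
E
```

```text
{'t': 0.0, 'q': array([ 1.20161948e+00,  1.31124094e-01,  1.48922501e+00, -1.37110573e-05,
        1.52296739e+00, -8.53716717e-02]), 'dq': array([ 0.00045287,  0.00110355, -0.00151455,  0.00093158, -0.00023997,
       -0.00026537]), 'joint_torque': array([-1.47884188e-03, -5.59816790e+01, -4.91767251e+01,  7.65274954e-02,
        3.48521210e-02, -1.01416615e-04]), 'tool_pos': array([0.16776313, 0.57546266, 0.18833941]), 'orientation': array([ 0.22145056,  1.55966796, -0.224101  ]), 'force': array([-0.508928  ,  0.50540918, -0.27181772]), 'wrist_torque': array([-0.00272294, -0.03329165,  0.02016941]), 'opening': 0.09281945196053878}
scene [[391.87919896757955, 0.0, 317.3069699087491], [0.0, 391.87919896757955, 196.32742344232682], [0.0, 0.0, 1.0]] [[0.114, 0.834, -0.541], [0.993, -0.103, 0.051], [-0.013, -0.543, -0.84]] [ 1.26  -0.075  1.207]
top [[397.72238178576197, 0.0, 324.21314952880516], [0.0, 397.72238178576197, 201.5481367640311], [0.0, 0.0, 1.0]] [[0.006, -0.988, 0.157], [-1.0, -0.006, 0.003], [-0.002, -0.157, -0.988]] [ 0.34  -0.015  1.239]
wrist [[322.7106943910154, 0.0, 320.72675754065426], [0.0, 322.7106943910154, 199.88089427752888], [0.0, 0.0, 1.0]] [[0.28, 0.928, 0.246], [0.96, -0.27, -0.074], [-0.002, 0.257, -0.967]] [0.098 0.596 0.383]
```

View pics/top0.png

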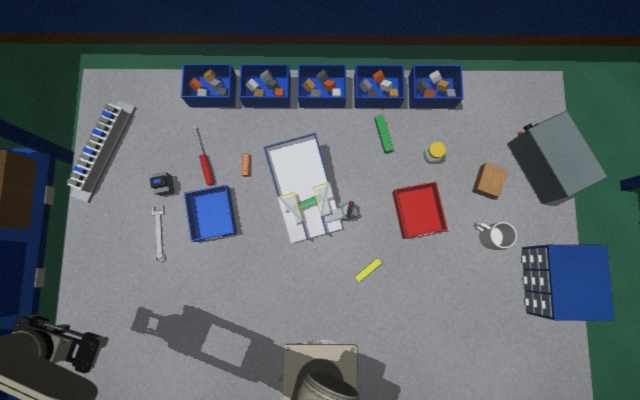

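View pics/scene0.png

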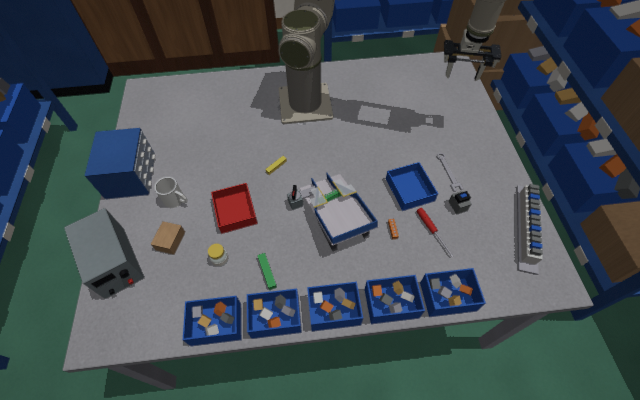

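The top view shows these candidates: green in the funnel at (309,203), a longer green decoy at (384,134), yellow at (369,270) and orange at (246,164). I choose (309,203), the smaller green one, jammed in the chute. The blue bin is at (211,213), the red bin at (420,210) and the thumbscrew at (350,211).

Run:
```python
from h import *
import pickle
V=pickle.load(open("v0.pkl","rb"));t=V["top"];s=V["scene"]
for n,p,z in(("strip",(309,203),.065),("bin",(211,213),.05),("screw",(350,208),.09),("trough L top",(265,147),.125),("trough R top",(316,134),.125)): print(n,onz(t,p,z).round(3))
print(tri(t,(309,203),s,(333,195)))
print(R.from_rotvec(read_state()["orientation"]).as_matrix().round(3))
for i,v in(("t",t),("s",s)):
    hsv=cv2.cvtColor(v[0],cv2.COLOR_BGR2HSV)
    m=cv2.inRange(hsv,(50,120,60),(75,255,255)); n,l,st,c=cv2.connectedComponentsWithStats(m)
    print(i,[(st[k].tolist(),c[k].round(1).tolist()) for k in range(1,n) if 20<st[k,4]<600])
```

```text
strip [0.522 0.034 0.065]
bin [0.492 0.33  0.05 ]
screw [ 0.504 -0.087  0.09 ]
trough L top [0.676 0.161 0.125]
trough R top [0.716 0.014 0.125]
(array([0.52302145, 0.04208436, 0.06120303]), np.float64(0.01596644159980056))
[[-0.001  0.28   0.96 ]
 [-0.001  0.96  -0.28 ]
 [-1.    -0.001 -0.   ]]
t [([575, 62, 12, 6, 26], [580.4, 64.4]), ([574, 88, 11, 8, 24], [578.5, 91.3]), ([585, 88, 13, 5, 24], [590.6, 90.3]), ([631, 90, 9, 12, 32], [634.9, 95.7]), ([594, 95, 14, 16, 41], [600.3, 102.3]), ([570, 98, 35, 27, 107], [587.7, 110.1]), ([376, 115, 17, 36, 289], [383.5, 133.0]), ([604, 115, 10, 7, 24], [608.2, 117.8]), ([579, 117, 9, 10, 23], [583.4, 121.5]), ([606, 118, 13, 13, 45], [612.1, 123.7]), ([588, 120, 12, 9, 25], [592.4, 123.2]), ([583, 127, 14, 11, 48], [588.1, 130.9]), ([610, 127, 11, 10, 24], [614.5, 131.7]), ([625, 131, 15, 20, 90], [633.2, 141.6]), ([588, 132, 17, 21, 89], [595.7, 141.2]), ([612, 134, 10, 15, 38], [616.2, 141.4]), ([618, 142, 20, 21, 86], [625.8, 154.9]), ([608, 144, 6, 9, 24], [610.6, 147.8]), ([608, 154, 9, 11, 36], [611.6, 159.4]), ([601, 161, 24, 15, 
[... 859 characters left out ...]
 345, 8, 8, 23], [609.5, 348.3]), ([592, 349, 9, 7, 21], [595.4, 351.7]), ([621, 348, 12, 7, 27], [626.0, 350.6]), ([591, 351, 23, 17, 92], [603.4, 358.8]), ([613, 351, 12, 13, 32], [617.9, 357.3]), ([618, 356, 19, 12, 55], [625.3, 362.1]), ([592, 364, 14, 7, 38], [598.9, 366.7]), ([614, 364, 26, 19, 125], [626.3, 373.1]), ([593, 376, 9, 13, 34], [596.9, 381.4]), ([599, 376, 15, 16, 41], [605.9, 384.0]), ([618, 380, 9, 10, 25], [622.6, 384.5]), ([628, 385, 12, 8, 30], [634.7, 387.1]), ([605, 388, 8, 12, 29], [608.5, 393.9]), ([619, 389, 14, 11, 43], [626.4, 392.9]), ([613, 395, 9, 5, 22], [616.8, 397.0])]
s [([325, 191, 16, 10, 70], [332.4, 195.4]), ([258, 253, 18, 36, 266], [266.5, 271.0])]
```

apply_moves(series=[{"jaw": -1, "linear": [-0.117, -0.7, 0.8], "roll": -1}, {"jaw": -1, "linear": [-0.117, -0.7, 0.8], "roll": -1}, {"jaw": -1, "linear": [-0.117, -0.7, 0.8], "roll": -1}, {"jaw": -1, "linear": [-0.117, -0.7, 0.8], "roll": -1}, {"jaw": -1, "linear": [-0.117, -0.7, 0.8], "roll": -1}, {"jaw": -1, "linear": [-0.117, -0.7, 0.8], "roll": -1}, {"jaw": -1, "linear": [-0.117, -0.7, 0.8], "roll": -1}, {"jaw": -1, "linear": [-0.117, -0.7, 0.8], "roll": -1}, {"jaw": -1, "linear": [-0.117, -0.7, 0.8], "roll": -1}, {"jaw": -1, "linear": [-0.117, -0.7, 0.8], "roll": -1}, {"jaw": -1, "linear": [-0.117, -0.7, 0.8], "roll": -1}, {"jaw": -1, "linear": [-0.117, -0.7, 0.8], "roll": -1}, {"jaw": -1, "linear": [-0.117, -0.7, 0.8], "roll": -1}, {"jaw": -1, "linear": [-0.117, -0.7, 0.8], "roll": -1}])

```text
t: 1.9
tool_pos: [0.5105, 0.0395, 0.2592]
orientation: [-0.191, 1.563, 0.189]
force: [0.4, 0.2, 0.1]
opening: 0.0933
```

Run:
```python
from h import *
import pickle
s=read_state();print(s["t"],s["q"].round(2),s["tool_pos"],R.from_rotvec(s["orientation"]).as_matrix().round(3).tolist())
V=cam("wrist");pickle.dump(V,open("w1.pkl","wb"))
cv2.imwrite("pics/w1.png",cv2.resize(V[0],(800,500)))
```

```text
1.9 [-0.02 -0.13  1.62 -0.    1.65 -1.83] [0.51045535 0.03948038 0.25921192] [[-0.001, -0.239, 0.971], [-0.001, 0.971, 0.239], [-1.0, -0.001, -0.001]]
```

View pics/w1.png

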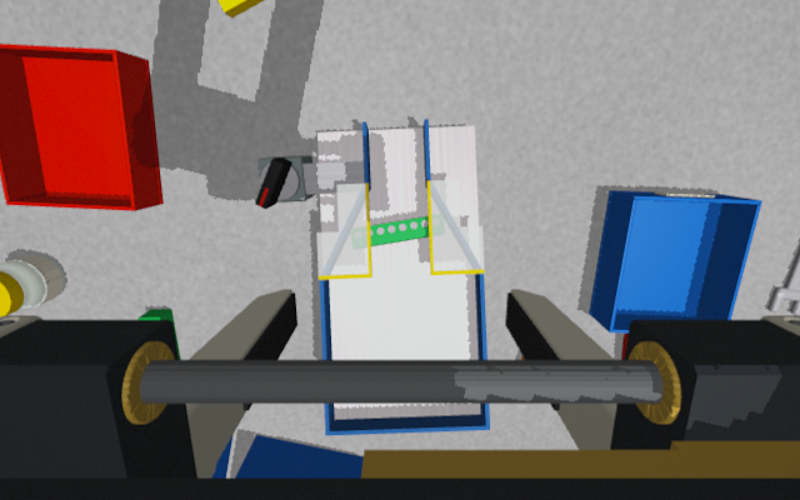

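The wrist view (800 px scale) shows the strip under the covers at (398,231), tilted slightly and with 8 screws. The cover corners are at (371,276) and (431,272), the black wing at (272,182) with its red end at about (264,192), and the blue bin at (680,260). I'll shift for a second view to triangulate.

apply_moves(series=[{"jaw": -1, "linear": [0, 0, -0.15], "roll": 0}, {"jaw": -1, "linear": [0, 0, -0.15], "roll": 0}, {"jaw": -1, "linear": [0, 0, -0.15], "roll": 0}, {"jaw": -1, "linear": [0, 0, -0.15], "roll": 0}])

```text
t: 2.45
tool_pos: [0.4236, 0.0184, 0.2597]
orientation: [-0.191, 1.562, 0.189]
force: [0.6, 0.4, 0.3]
opening: 0.0928
```

Run:
```python
from h import *
import pickle
s=read_state();print(s["tool_pos"])
V=cam("wrist");pickle.dump(V,open("w2.pkl","wb"))
W=pickle.load(open("w1.pkl","rb"))
a=cv2.resize(W[0][60:240,180:420],None,fx=2.5,fy=2.5,interpolation=cv2.INTER_CUBIC)[:, :600]
y0=int(proj(V,onz(W,(320,150),.06))[1])-90; y0=max(0,y0);print("crop2 y0",y0)
b=V[0][y0:y0+180,180:500]
print(proj(V,onz(W,(320,185),.07)))
cv2.imwrite("pics/w2.png",cv2.resize(b,None,fx=2.5,fy=2.5,interpolation=cv2.INTER_CUBIC))
```

```text
[0.42362006 0.01835635 0.25971156]
crop2 y0 129
[319.78043844 252.50134574]
```

View pics/w2.png

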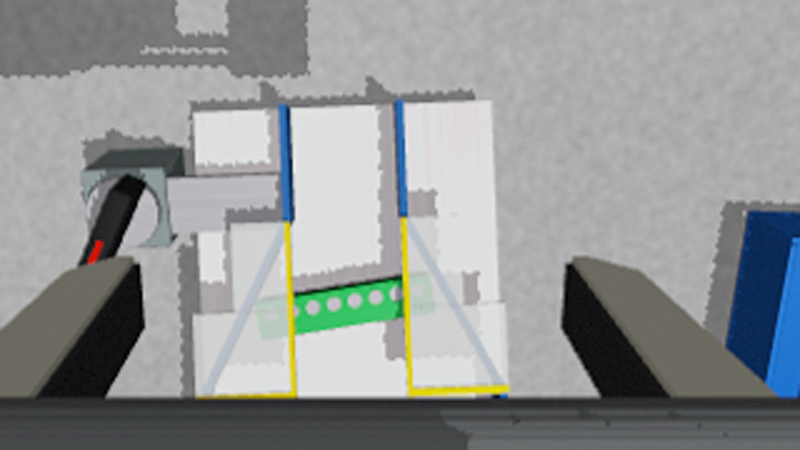

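```bash
cat > m.py <<'E'
from h import *
import pickle
W=pickle.load(open("w1.pkl","rb"));V=pickle.load(open("w2.pkl","rb"))
def green(v,roi):
    x0,y0,x1,y1=roi;h=cv2.cvtColor(v[0],cv2.COLOR_BGR2HSV)[y0:y1,x0:x1]
    m=cv2.inRange(h,(50,40,60),(85,255,255));m=cv2.morphologyEx(m,cv2.MORPH_CLOSE,np.ones((7,7)))
    n,l,st,c=cv2.connectedComponentsWithStats(m);k=1+st[1:,4].argmax()
    p=np.argwhere(l==k)[:,::-1].astype(np.float32);r=cv2.minAreaRect(p);b=cv2.boxPoints(r)+[x0,y0];return b.round(1),np.array(r[0])+[x0,y0]
def yel(v,roi):
    x0,y0,x1,y1=roi;h=cv2.cvtColor(v[0],cv2.COLOR_BGR2HSV)[y0:y1,x0:x1]
    m=cv2.inRange(h,(22,150,100),(35,255,255));n,l,st,c=cv2.connectedComponentsWithStats(m)
    return [(st[k]+[x0,y0,0,0,0]).tolist() for k in range(1,n) if st[k,4]>15]
def red(v,roi):
    x0,y0,x1,y1=roi;h=cv2.cvtColor(v[0],cv2.COLOR_BGR2HSV)[y0:y1,x0:x1]
    m=cv2.inRange(h,(0,120,60),(8,255,255))|cv2.inRange(h,(172,120,60),(180,255,255));p=np.argwhere(m)[:,::-1]
    return p.mean(0)+[x0,y0],len(p)
def dark(v,roi,t=55):
    x0,y0,x1,y1=roi;m=(v[0][y0:y1,x0:x1].max(2)<t).astype(np.uint8)
    n,l,st,c=cv2.connectedComponentsWithStats(m);k=1+st[1:,4].argmax()
    r=cv2.minAreaRect(np.argwhere(l==k)[:,::-1].astype(np.float32));return np.array(r[0])+[x0,y0],(cv2.boxPoints(r)+[x0,y0]).round(1).tolist()
E
python3 - <<'E'
from m import *
for v,r,ry,rr in((W,(270,165,370,205),(240,135,400,225),(200,120,235,170)),(V,(275,230,365,270),(240,205,400,287),(205,215,230,235))):
    b,c=green(v,r);print("green",b.tolist(),c);print("yel",yel(v,ry));print("red",red(v,rr))
b1,c1=green(W,(270,165,370,205));b2,c2=green(V,(275,230,365,270));print("centre tri",tri(W,c1,V,c2))
# hand corresponded points (full px)
P={"yL0":((371/1.25,276/1.25),(180+294/2.5,129+396/2.5)),"yR0":((431/1.25,272/1.25),(180+410/2.5,129+391/2.5)),
"wallL_end":((366/1.25,122/1.25),(180+284/2.5,129+105/2.5)),"wallR_end":((428/1.25,120/1.25),(180+399/2.5,129+101/2.5))}
for k,(a,b) in P.items(): print(k,tri(W,a,V,b))
E
```

```text
green [[294.4, 180.3], [340.9, 172.5], [343.6, 188.7], [297.1, 196.5]] [319.  184.5]
yel [[341, 145, 46, 75, 258], [255, 147, 42, 77, 242]]
red (array([210.63157895, 157.10526316]), 57)
green [[295.5, 245.9], [340.0, 238.9], [342.6, 255.5], [298.1, 262.5]] [319.0286026  250.68303299]
yel [[341, 216, 42, 71, 233], [294, 218, 5, 69, 124]]
red (array([217.97368421, 229.44736842]), 38)
centre tri (array([0.52251653, 0.04070939, 0.06161974]), np.float64(0.00024617403644437767))
yL0 (array([0.56650596, 0.02406739, 0.08787879]), np.float64(0.0003516475138872506))
yR0 (array([0.54735452, 0.07875328, 0.09230585]), np.float64(0.0011159731381359603))
wallL_end (array([ 0.4294647 , -0.01510617,  0.04889341]), np.float64(0.0007417302694394088))
wallR_end (array([0.4134656 , 0.04172584, 0.0477617 ]), np.float64(0.001752961714007351))
```

apply_moves(series=[{"jaw": 0.2, "linear": [0.05, 0, 0.173], "roll": 1}, {"jaw": 0.2, "linear": [0.05, 0, 0.173], "roll": 1}, {"jaw": 0.2, "linear": [0.05, 0, 0.173], "roll": 1}, {"jaw": 0.2, "linear": [0.05, 0, 0.173], "roll": 1}])

```text
t: 3.0
tool_pos: [0.5248, 0.0437, 0.2284]
orientation: [0.218, 1.561, -0.22]
force: [1.7, -0.6, -0.2]
opening: 0.0576
```

apply_moves(series=[{"jaw": 0.2, "linear": [0, 0, 0], "roll": 1}, {"jaw": 0.2, "linear": [0, 0, 0], "roll": 1}, {"jaw": 0.2, "linear": [0, 0, 0], "roll": 1}, {"jaw": 0.2, "linear": [0, 0, 0], "roll": 1}])

```text
t: 3.5
tool_pos: [0.5251, 0.0437, 0.2291]
orientation: [0.624, 1.479, -0.625]
force: [-0.6, 0.7, -0.0]
opening: 0.0371
```

apply_moves(series=[{"jaw": 0.2, "linear": [0, 0, 0], "roll": 0.69}, {"jaw": 0.2, "linear": [0, 0, 0], "roll": 0.69}, {"jaw": 0.2, "linear": [0, 0, 0], "roll": 0.69}])

```text
t: 3.88
tool_pos: [0.5252, 0.0438, 0.2294]
orientation: [0.897, 1.377, -0.898]
force: [-0.0, -1.0, 0.3]
opening: 0.0369
```

Run:
```python
from m import *
s=read_state();M=R.from_rotvec(s["orientation"]).as_matrix();print(s["t"],s["q"].round(2),s["tool_pos"].round(4),M.round(3).tolist(),s["opening"])
def screws(v,roi):
    x0,y0,x1,y1=roi;S=8;im=cv2.resize(v[0][y0:y1,x0:x1],None,fx=S,fy=S,interpolation=cv2.INTER_CUBIC)
    h=cv2.cvtColor(im,cv2.COLOR_BGR2HSV);g=cv2.inRange(h,(50,130,40),(85,255,255))
    c,hi=cv2.findContours(g,cv2.RETR_CCOMP,cv2.CHAIN_APPROX_NONE);o=[]
    for k,q in enumerate(c):
        if hi[0][k][3]>=0 and cv2.contourArea(q)>80:
            m=cv2.moments(q);o.append([m["m10"]/m["m00"]/S+x0-.44,m["m01"]/m["m00"]/S+y0-.44])
    return np.array(sorted(o)).round(1)
a=screws(W,(280,165,360,205));b=screws(V,(280,230,360,270));print(a.tolist(),b.tolist())
for p in a: print("W",onz(W,p,.067).round(4))
for p in b: print("V",onz(V,p,.067).round(4))
c=cam("wrist");pickle.dump(c,open("w3.pkl","wb"));cv2.imwrite("pics/w3.png",c[0])
```

```text
3.875 [-0.01 -0.08  1.63 -0.    1.59 -0.43] [0.5252 0.0438 0.2294] [[0.0, 0.915, 0.404], [-0.001, 0.404, -0.915], [-1.0, -0.0, 0.001]] 0.03688990426727332
[[304.0, 184.4], [312.8, 182.9], [321.7, 181.4], [330.6, 179.9]] [[304.8, 251.6], [313.1, 250.1], [321.5, 248.8], [329.9, 247.5]]
W [0.5257 0.0225 0.067 ]
W [0.5213 0.0325 0.067 ]
W [0.5169 0.0426 0.067 ]
W [0.5124 0.0527 0.067 ]
V [0.5259 0.0227 0.067 ]
V [0.5212 0.0326 0.067 ]
V [0.5168 0.0428 0.067 ]
V [0.5125 0.0529 0.067 ]
```

View pics/w3.png

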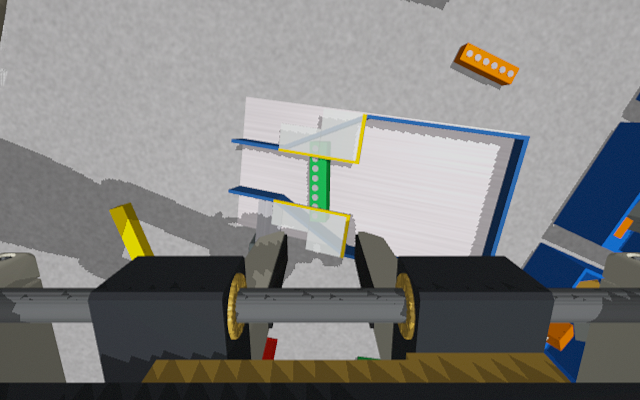

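The wrist view shows the fingers straddling the strip's line, with the strip at (318,180) and the jaw axis along its width. Both earlier views put the screw row at z = 0.067. I'll lower now.

apply_moves(series=[{"jaw": 0.2, "linear": [0.1, -0.0108, 0.0057], "roll": 0}, {"jaw": 0.2, "linear": [0.2, -0.0108, 0.0057], "roll": 0}, {"jaw": 0.2, "linear": [0.25, -0.0108, 0.0057], "roll": 0}, {"jaw": 0.2, "linear": [0.27, -0.0108, 0.0057], "roll": 0}, {"jaw": 0.2, "linear": [0.276, -0.0108, 0.0057], "roll": 0}, {"jaw": 0.2, "linear": [0.276, -0.0108, 0.0057], "roll": 0}])

```text
t: 4.68
tool_pos: [0.5219, 0.0378, 0.0653]
orientation: [0.895, 1.376, -0.894]
force: [0.3, -0.1, -0.0]
opening: 0.0371
```

apply_moves(series=[{"jaw": 0.4, "linear": [0, 0, 0], "roll": 0}, {"jaw": 0.4, "linear": [0.006, 0, 0], "roll": 0}, {"jaw": 0.4, "linear": [0.012, 0, 0], "roll": 0}, {"jaw": 0.4, "linear": [0.012, 0, 0], "roll": 0}, {"jaw": 1, "linear": [0.012, 0, 0], "roll": 0}, {"jaw": 1, "linear": [0.012, 0, 0], "roll": 0}, {"jaw": 1, "linear": [0.012, 0, 0], "roll": 0}], force=6)

```text
t: 5.55
tool_pos: [0.5219, 0.0378, 0.0582]
orientation: [0.895, 1.376, -0.894]
force: [-0.0, 0.3, 1.1]
opening: 0.0032
```

Run:
```python
from h import *
s=read_state();print(s["force"],s["opening"])
c=cam("wrist");t=cam("top")
a=c[0]; b=cv2.resize(t[0][160:240,260:370],None,fx=4,fy=4,interpolation=cv2.INTER_CUBIC)
o=np.zeros((400,640+0,3),np.uint8); 
cv2.imwrite("pics/w4.png",np.vstack([a[120:390], np.pad(b[:320],((0,0),(0,640-440),(0,0)))])[:600])
```

```text
[-0.04900194  0.32200194  1.11543844] 0.003158066082393565
```

View pics/w4.png

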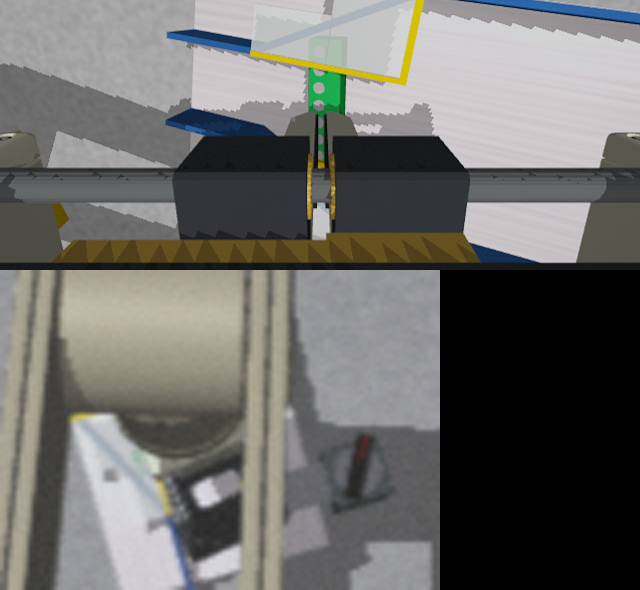

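Run:
```python
from m import *
c=cam("wrist");pickle.dump(c,open("w5.pkl","wb"));w3=pickle.load(open("w3.pkl","rb"))
def blobs(v,roi):
    x0,y0,x1,y1=roi;S=8;im=cv2.resize(v[0][y0:y1,x0:x1],None,fx=S,fy=S,interpolation=cv2.INTER_CUBIC)
    h=cv2.cvtColor(im,cv2.COLOR_BGR2HSV);g=cv2.inRange(h,(50,100,40),(85,255,255))
    cc,hi=cv2.findContours(g,cv2.RETR_CCOMP,cv2.CHAIN_APPROX_NONE);o=[]
    for k,q in enumerate(cc):
        if hi[0][k][3]>=0 and cv2.contourArea(q)>80:
            m=cv2.moments(q);o.append([m["m10"]/m["m00"]/S+x0-.44,m["m01"]/m["m00"]/S+y0-.44])
    return np.array(o).round(1)
for v,r in((w3,(295,130,345,225)),(c,(300,150,360,245))):
    for p in blobs(v,r): print(p,[onz(v,p,z).round(4).tolist() for z in(.055,.067)])
# expected line point
for k in range(-1,6): print(k,proj(c,np.array([.5257-.00443*k,.0226+.0101*k,.067])).round(1))
x0,y0=290,140;a=cv2.resize(c[0][y0:y0+110,x0:x0+70],None,fx=5,fy=5,interpolation=cv2.INTER_CUBIC)
b=cv2.resize(w3[0][120:230,285:355],None,fx=5,fy=5,interpolation=cv2.INTER_CUBIC)
cv2.imwrite("pics/w5.png",np.hstack([b,a]))
```

```text
[314.6 196.9] [[0.5268, 0.0193, 0.055], [0.5257, 0.0223, 0.067]]
[314.6 187.4] [[0.5221, 0.0299, 0.055], [0.5213, 0.0325, 0.067]]
[314.7 177.8] [[0.5177, 0.0404, 0.055], [0.5169, 0.0426, 0.067]]
[314.8 168. ] [[0.5132, 0.051, 0.055], [0.5126, 0.0529, 0.067]]
[318.6 207.5] [[0.5139, 0.0496, 0.055], [0.5125, 0.0529, 0.067]]
-1 [318.1 274. ]
0 [318.2 258. ]
1 [318.3 241.6]
2 [318.3 224.8]
3 [318.4 207.4]
4 [318.5 189.5]
5 [318.6 171.1]
```

View pics/w5.png

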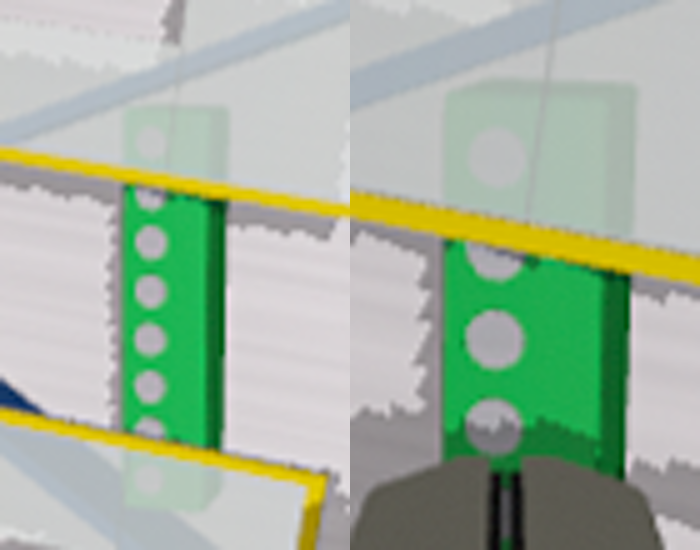

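Run:
```python
from m import *
s=read_state();c=pickle.load(open("w5.pkl","rb"));M=R.from_rotvec(s["orientation"]).as_matrix();p=np.array(s["tool_pos"])
print(s["t"],p,"opening",s["opening"],"cam",c[3])
for z in(0,.01,.02,.04):
  for e in(0,-.0075,-.012): print(z,e,proj(c,p+M@[-z,0,e]).round(1),proj(c,p+M@[-z,.0175,e]).round(1))
for z in (.0575,.067,.07): print("strip plane pt y at row232",onz(c,(321,232),z).round(4))
```

```text
5.7 [0.52190566 0.03781809 0.05815544] opening 0.0007527759872852082 cam [0.49116116 0.10317841 0.25309216]
0 0 [322.5 229.9] [349.8 229.9]
0 -0.0075 [322.5 218.8] [350.  218.8]
0 -0.012 [322.5 212. ] [350.2 212. ]
0.01 0 [322.6 235.6] [351.2 235.6]
0.01 -0.0075 [322.6 224. ] [351.5 224. ]
0.01 -0.012 [322.6 216.9] [351.7 216.9]
0.02 0 [322.7 241.8] [352.8 241.9]
0.02 -0.0075 [322.7 229.7] [353.1 229.7]
0.02 -0.012 [322.7 222.3] [353.3 222.3]
0.04 0 [322.9 256.5] [356.4 256.5]
0.04 -0.0075 [322.9 243.1] [356.8 243.1]
0.04 -0.012 [322.9 234.9] [357.1 235. ]
strip plane pt y at row232 [0.5217 0.0359 0.0575]
strip plane pt y at row232 [0.5202 0.0392 0.067 ]
strip plane pt y at row232 [0.5198 0.0402 0.07  ]
```

apply_moves(series=[{"jaw": 1, "linear": [-0.04, 0, 0], "roll": 0}, {"jaw": 1, "linear": [-0.04, -0.066, -0.015], "roll": 0}, {"jaw": 1, "linear": [-0.04, -0.066, -0.015], "roll": 0}, {"jaw": 1, "linear": [0.0, -0.066, -0.015], "roll": 0}, {"jaw": 1, "linear": [0.022, -0.066, -0.015], "roll": 0}, {"jaw": 1, "linear": [0.022, -0.066, -0.015], "roll": 0}])

```text
t: 6.45
tool_pos: [0.4812, 0.03, 0.0436]
orientation: [0.894, 1.379, -0.896]
force: [-0.8, 0.9, -0.4]
opening: -0.0001
```

Run:
```python
from h import *
s=read_state();print(s["tool_pos"],s["force"],s["wrist_torque"])
c=cam("scene");x,y=proj(c,s["tool_pos"]);print(x,y)
w=cam("wrist")
x,y=int(x),int(y);a=cv2.resize(c[0][y-45:y+35,x-40:x+40],(500,500),interpolation=cv2.INTER_CUBIC)
cv2.imwrite("pics/s6.png",a)
```

```text
[0.48123101 0.02998032 0.04362109] [-0.77856989  0.85676743 -0.40479119] [-0.05742523  0.03768412 -0.00567816]
325.73397499590266 188.45612432297418
```

View pics/s6.png

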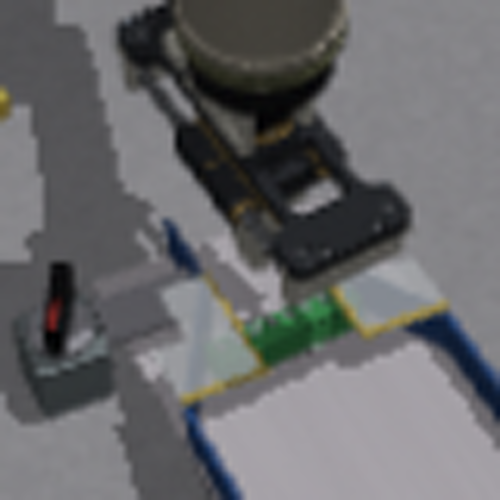

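apply_moves(series=[{"jaw": 1, "linear": [0.004, 0, 0], "roll": 0}, {"jaw": 1, "linear": [0.008, 0, 0], "roll": 0}, {"jaw": 1, "linear": [0.012, 0, 0], "roll": 0}, {"jaw": 1, "linear": [0.012, 0, 0], "roll": 0}])

```text
t: 7.05
tool_pos: [0.4823, 0.0299, 0.0377]
orientation: [0.895, 1.377, -0.894]
force: [-0.7, 0.5, -0.8]
opening: 0.0001
```

apply_moves(series=[{"jaw": 1, "linear": [0.005, 0, 0], "roll": 0}, {"jaw": 1, "linear": [0.008, 0, 0], "roll": 0}, {"jaw": 1, "linear": [0.01, 0, 0], "roll": 0}, {"jaw": 1, "linear": [0.01, 0, 0], "roll": 0}])

```text
t: 7.55
tool_pos: [0.4822, 0.0299, 0.0316]
orientation: [0.895, 1.377, -0.895]
force: [0.4, 0.3, -0.2]
opening: 0.0004
```

apply_moves(series=[{"jaw": 1, "linear": [0.003, 0, 0], "roll": 0}, {"jaw": 1, "linear": [0.006, 0, 0], "roll": 0}, {"jaw": 1, "linear": [0.006, 0, 0], "roll": 0}])

```text
t: 7.92
tool_pos: [0.482, 0.0299, 0.0277]
orientation: [0.895, 1.377, -0.895]
force: [-0.3, 1.3, 0.7]
opening: 0.0004
```

apply_moves(series=[{"jaw": 1, "linear": [0.003, 0, 0], "roll": 0}, {"jaw": 1, "linear": [0.005, 0, 0], "roll": 0}, {"jaw": 1, "linear": [0.005, 0, 0], "roll": 0}])

```text
t: 8.3
tool_pos: [0.4819, 0.0299, 0.0246]
orientation: [0.894, 1.377, -0.895]
force: [-0.7, 0.1, -0.5]
opening: 0.0002
```

The reported TCP is now well below the deck with no contact, so the real fingertips sit above the reported point. I'll keep probing to measure the offset.

apply_moves(series=[{"jaw": 1, "linear": [0.003, 0, 0], "roll": 0}, {"jaw": 1, "linear": [0.005, 0, 0], "roll": 0}, {"jaw": 1, "linear": [0.005, 0, 0], "roll": 0}])

```text
t: 8.68
tool_pos: [0.4817, 0.0299, 0.0214]
orientation: [0.894, 1.378, -0.895]
force: [-0.2, 0.2, 0.5]
opening: 0.0004
```

apply_moves(series=[{"jaw": 1, "linear": [0.003, 0, 0], "roll": 0}, {"jaw": 1, "linear": [0.004, 0, 0], "roll": 0}, {"jaw": 1, "linear": [0.004, 0, 0], "roll": 0}])

```text
t: 9.05
tool_pos: [0.4816, 0.0299, 0.0189]
orientation: [0.894, 1.378, -0.895]
force: [0.0, 0.5, -0.1]
opening: 0.0008
```

apply_moves(series=[{"jaw": 1, "linear": [0.003, 0, 0], "roll": 0}, {"jaw": 1, "linear": [0.004, 0, 0], "roll": 0}, {"jaw": 1, "linear": [0.004, 0, 0], "roll": 0}])

```text
t: 9.43
tool_pos: [0.4816, 0.0299, 0.0164]
orientation: [0.894, 1.378, -0.895]
force: [-0.2, 0.1, 0.1]
opening: 0.0002
```

apply_moves(series=[{"jaw": 1, "linear": [0.003, 0, 0], "roll": 0}, {"jaw": 1, "linear": [0.004, 0, 0], "roll": 0}, {"jaw": 1, "linear": [0.004, 0, 0], "roll": 0}])

```text
t: 9.8
tool_pos: [0.4815, 0.0299, 0.0139]
orientation: [0.894, 1.378, -0.895]
force: [0.0, -0.2, -0.6]
opening: 0.0007
```

apply_moves(series=[{"jaw": 1, "linear": [0.003, 0, 0], "roll": 0}, {"jaw": 1, "linear": [0.004, 0, 0], "roll": 0}, {"jaw": 1, "linear": [0.004, 0, 0], "roll": 0}])

```text
t: 10.18
tool_pos: [0.4814, 0.0299, 0.0114]
orientation: [0.894, 1.378, -0.895]
force: [-0.4, 0.5, -0.1]
opening: 0.0004
```

apply_moves(series=[{"jaw": 1, "linear": [0.003, 0, 0], "roll": 0}, {"jaw": 1, "linear": [0.004, 0, 0], "roll": 0}, {"jaw": 1, "linear": [0.004, 0, 0], "roll": 0}])

```text
t: 10.55
tool_pos: [0.4813, 0.0299, 0.0089]
orientation: [0.894, 1.379, -0.896]
force: [0.3, 0.6, 0.2]
opening: 0.0005
```

Run:
```python
from h import *
s=read_state()
c=cam("scene");w=cam("wrist");t=cam("top")
x,y=map(int,proj(c,s["tool_pos"]));print(x,y, proj(w,s["tool_pos"]))
a=cv2.resize(c[0][y-35:y+25,x-30:x+30],(400,400),interpolation=cv2.INTER_CUBIC)
x,y=map(int,proj(t,s["tool_pos"]))
a2=cv2.resize(t[0][y-40:y+20,x-30:x+30],(400,400),interpolation=cv2.INTER_CUBIC)[:200]
b=cv2.resize(w[0][100:300,220:420],(400,400),interpolation=cv2.INTER_CUBIC)
cv2.imwrite("pics/s7.png",np.hstack([a,b]))
import pickle;pickle.dump((c,w,t),open("v7.pkl","wb"))
```

```text
325 193 [322.4076905  229.92641857]
```

View pics/s7.png

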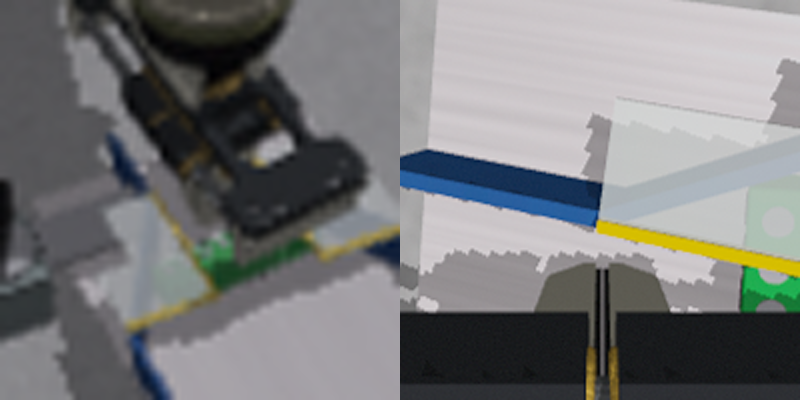

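apply_moves(series=[{"jaw": 1, "linear": [0.002, 0, 0], "roll": 0}, {"jaw": 1, "linear": [0.003, 0, 0], "roll": 0}, {"jaw": 1, "linear": [0.003, 0, 0], "roll": 0}])

```text
t: 11.08
tool_pos: [0.4818, 0.0299, 0.008]
orientation: [0.894, 1.378, -0.895]
force: [-3.0, 0.1, 7.7]
opening: 0.0007
```

apply_moves(series=[{"jaw": 1, "linear": [0.002, 0, 0], "roll": 0}, {"jaw": 1, "linear": [0.003, 0, 0], "roll": 0}, {"jaw": 1, "linear": [0.003, 0, 0], "roll": 0}])

```text
t: 11.45
tool_pos: [0.4819, 0.0299, 0.0078]
orientation: [0.894, 1.378, -0.895]
force: [-11.0, -0.1, 18.9]
opening: -0.0001
```

Contact with the deck at tool z = 0.008, so the true fingertips are about 30 mm above the reported point; the wrist image scale agrees at about 28 mm. The screw row is also off the strip's centreline. I'll correct for both and straddle the strip.

apply_moves(series=[{"jaw": 0.2, "linear": [-0.1, 0, 0], "roll": 0}, {"jaw": 0.2, "linear": [-0.104, 0, 0], "roll": 0}, {"jaw": 0.2, "linear": [-0.104, 0.0743, 0.0153], "roll": 0}, {"jaw": 0.2, "linear": [-0.104, 0.0743, 0.0153], "roll": 0}, {"jaw": 0.2, "linear": [-0.104, 0.0743, 0.0153], "roll": 0}, {"jaw": 0.2, "linear": [-0.06, 0.0743, 0.0153], "roll": 0}, {"jaw": 0.2, "linear": [-0.045, 0.0743, 0.0153], "roll": 0}, {"jaw": 0.2, "linear": [-0.038, 0.0743, 0.0153], "roll": 0}, {"jaw": 0.2, "linear": [-0.038, 0.0743, 0.0153], "roll": 0}])

```text
t: 12.58
tool_pos: [0.5263, 0.0397, 0.031]
orientation: [0.894, 1.378, -0.895]
force: [-0.6, 0.6, 0.6]
opening: 0.037
```

apply_moves(series=[{"jaw": 0.4, "linear": [0, 0, 0], "roll": 0}, {"jaw": 0.4, "linear": [0.003, 0, 0], "roll": 0}, {"jaw": 0.4, "linear": [0.006, 0, 0], "roll": 0}, {"jaw": 0.4, "linear": [0.006, 0, 0], "roll": 0}], force=6)

```text
t: 13.08
tool_pos: [0.5261, 0.0397, 0.0272]
orientation: [0.894, 1.378, -0.895]
force: [0.3, 0.3, -0.4]
opening: 0.028
```

apply_moves(series=[{"jaw": 1, "linear": [0, 0, 0], "roll": 0}, {"jaw": 1, "linear": [0, 0, 0], "roll": 0}, {"jaw": 1, "linear": [0, 0, 0], "roll": 0}, {"jaw": 1, "linear": [0, 0, 0], "roll": 0}])

```text
t: 13.58
tool_pos: [0.5257, 0.0395, 0.0272]
orientation: [0.894, 1.379, -0.896]
force: [-4.7, -2.1, 5.1]
opening: 0.0225
```

apply_moves(series=[{"jaw": 1, "linear": [-0.005, 0, 0], "roll": 0}, {"jaw": 1, "linear": [-0.009, 0.016, 0.002], "roll": 0}, {"jaw": 1, "linear": [-0.013, 0.03, 0.004], "roll": 0}, {"jaw": 1, "linear": [-0.017, 0.045, 0.006], "roll": 0}])

```text
t: 14.08
tool_pos: [0.5528, 0.0475, 0.0376]
orientation: [0.894, 1.378, -0.896]
force: [-0.3, 0.4, -1.0]
opening: 0.0226
```

Run:
```python
from h import *
s=read_state();print(s["force"],s["opening"],s["tool_pos"])
w=cam("wrist");cv2.imwrite("pics/w8.png",w[0][100:300,180:460])
```

```text
[-0.29600773  0.43914703 -0.97040614] 0.022621440021220712 [0.55282714 0.0475244  0.03762726]
```

View pics/w8.png

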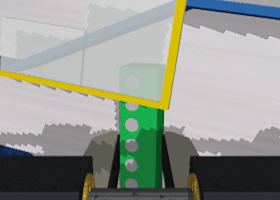

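The strip is held between the fingers, screws up, and moving with the gripper. I'll continue into the open trough.

apply_moves(series=[{"jaw": 1, "linear": [-0.007, 0.025, 0.0035], "roll": 0}, {"jaw": 1, "linear": [-0.014, 0.05, 0.007], "roll": 0}, {"jaw": 1, "linear": [-0.02, 0.075, 0.01], "roll": 0}, {"jaw": 1, "linear": [-0.027, 0.099, 0.014], "roll": 0}, {"jaw": 1, "linear": [-0.027, 0.099, 0.014], "roll": 0}, {"jaw": 1, "linear": [-0.027, 0.099, 0.014], "roll": 0}])

```text
t: 14.88
tool_pos: [0.611, 0.0642, 0.0539]
orientation: [0.894, 1.378, -0.895]
force: [-0.4, -0.6, -1.4]
opening: 0.0226
```

apply_moves(series=[{"jaw": 0.42, "linear": [0, 0, 0], "roll": 0}, {"jaw": 0.42, "linear": [0.003, 0, 0], "roll": 0}, {"jaw": 0.42, "linear": [0.006, 0, 0], "roll": 0}, {"jaw": 0.42, "linear": [0.006, 0, 0], "roll": 0}])

```text
t: 15.38
tool_pos: [0.6107, 0.0642, 0.05]
orientation: [0.894, 1.379, -0.896]
force: [0.4, -0.3, -0.1]
opening: 0.027
```

apply_moves(series=[{"jaw": 1, "linear": [0, 0, 0], "roll": 0}, {"jaw": 1, "linear": [0, 0, 0], "roll": 0}, {"jaw": 1, "linear": [-0.003, 0, 0], "roll": 0}, {"jaw": 1, "linear": [-0.006, 0, 0], "roll": 0}, {"jaw": 1, "linear": [-0.006, 0, 0], "roll": 0}], force=25)

```text
t: 16.0
tool_pos: [0.611, 0.0642, 0.0539]
orientation: [0.894, 1.378, -0.895]
force: [0.4, -0.1, -0.1]
opening: 0.0222
```

apply_moves(series=[{"jaw": 1, "linear": [-0.03, 0, 0], "roll": 0}, {"jaw": 1, "linear": [-0.09, 0, 0], "roll": 0}, {"jaw": 1, "linear": [-0.15, 0, 0], "roll": 0}, {"jaw": 1, "linear": [-0.17, 0, 0], "roll": 0}, {"jaw": 1, "linear": [-0.17, 0, 0], "roll": 0}])

```text
t: 16.62
tool_pos: [0.6117, 0.0644, 0.1571]
orientation: [0.895, 1.376, -0.894]
force: [-0.3, -0.2, -0.9]
opening: 0.022
```

Run:
```python
from h import *
import pickle
s=read_state();print(s["tool_pos"],s["force"],s["opening"])
V0=pickle.load(open("v0.pkl","rb"))
def corners(v,roi):
    x0,y0,x1,y1=roi;h=cv2.cvtColor(v[0],cv2.COLOR_BGR2HSV)[y0:y1,x0:x1]
    m=cv2.inRange(h,(100,120,40),(130,255,255));n,l,st,c=cv2.connectedComponentsWithStats(m);k=1+st[1:,4].argmax()
    p=cv2.convexHull(np.argwhere(l==k)[:,::-1].astype(np.int32));q=cv2.approxPolyDP(p,0.03*cv2.arcLength(p,True),True)[:,0]+[x0,y0]
    return q
for n,r in(("top",(175,175,245,250)),("scene",(375,155,450,215))):
    for p in corners(V0[n],r): print(n,p,onz(V0[n],p,.05)[:2].round(3),onz(V0[n],p,0)[:2].round(3))
w=cam("wrist");pickle.dump(w,open("w9.pkl","wb"))
h=cv2.cvtColor(w[0],cv2.COLOR_BGR2HSV);m=cv2.inRange(h,(50,120,40),(85,255,255));m[:120]=0
print([ (st.tolist()) for st in cv2.connectedComponentsWithStats(m)[2][1:] if st[4]>60])
cv2.imwrite("pics/w9.png",np.hstack([w[0],cv2.resize(w[0][130:290,280:360],(200,400),interpolation=cv2.INTER_CUBIC)[:,:160]]))
```

```text
[0.61165533 0.0643734  0.15705342] [-0.28841073 -0.20949228 -0.92458939] 0.021999466386113144
top [234 233] [0.432 0.258] [0.436 0.269]
top [191 240] [0.41  0.385] [0.413 0.402]
top [184 193] [0.552 0.415] [0.561 0.433]
top [225 185] [0.578 0.291] [0.588 0.304]
scene [434 200] [0.58  0.397] [0.55  0.417]
scene [402 209] [0.602 0.278] [0.574 0.294]
scene [387 171] [0.437 0.261] [0.401 0.276]
scene [419 163] [0.415 0.387] [0.378 0.406]
scene [437 192] [0.549 0.417] [0.518 0.438]
[[299, 163, 46, 125, 4439], [301, 323, 37, 13, 327]]
```

View pics/w9.png

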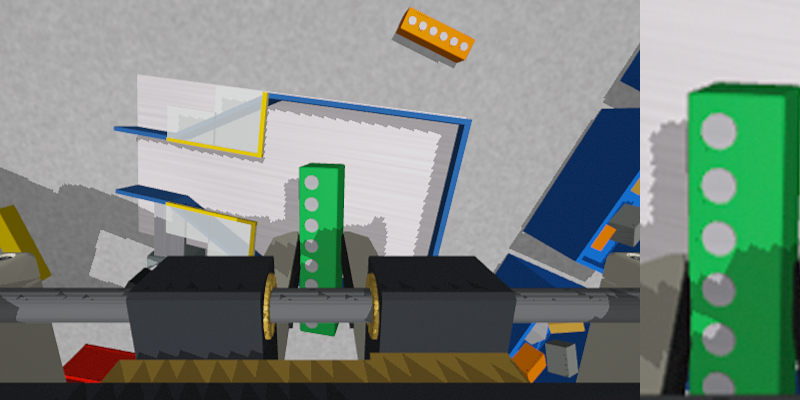

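The strip is held, screws up, still tilted roughly 15° about its long axis. It should settle flat when released on the bin floor. The bin centre is about (0.494, 0.340), yaw 10°, rim at 0.05, and the two views agree.

apply_moves(series=[{"jaw": 1, "linear": [0, 0.006, -0.06], "roll": 0.1}, {"jaw": 1, "linear": [0, 0.006, -0.14], "roll": 0.2}, {"jaw": 1, "linear": [0, 0.006, -0.22], "roll": 0.3}, {"jaw": 1, "linear": [0, 0.006, -0.3], "roll": 0.4}, {"jaw": 1, "linear": [0, 0.006, -0.38], "roll": 0.47}, {"jaw": 1, "linear": [0, 0.006, -0.46], "roll": 0.47}, {"jaw": 1, "linear": [0, 0.006, -0.5], "roll": 0.47}, {"jaw": 1, "linear": [0, 0.006, -0.5], "roll": 0.47}, {"jaw": 1, "linear": [0, 0.006, -0.5], "roll": 0.47}])

```text
t: 17.8
tool_pos: [0.4913, 0.3388, 0.1535]
orientation: [1.077, 1.286, -1.083]
force: [-0.5, -0.6, -1.1]
opening: 0.0218
```

Run:
```python
from h import *
import pickle
s=read_state();M=R.from_rotvec(s["orientation"]).as_matrix();print(s["q"].round(2),M.round(3).tolist(),s["tool_pos"],s["opening"])
w=cam("wrist")
h=cv2.cvtColor(w[0],cv2.COLOR_BGR2HSV)
m=cv2.inRange(h,(100,120,40),(130,255,255));n,l,st,c=cv2.connectedComponentsWithStats(m)
for k in range(1,n):
    if st[k,4]>800:
        p=cv2.convexHull(np.argwhere(l==k)[:,::-1].astype(np.int32));q=cv2.approxPolyDP(p,0.02*cv2.arcLength(p,True),True)[:,0]
        print(st[k].tolist(),[(x.tolist(),onz(w,x,.05)[:2].round(3).tolist()) for x in q])
# screw wing: red marks and dark wing in wrist views W,V
```

```text
[ 0.52  0.14  1.54 -0.    1.46  0.35] [[-0.002, 0.985, 0.173], [-0.003, 0.173, -0.985], [-1.0, -0.002, 0.002]] [0.49126921 0.33877812 0.15350607] 0.021827689199928394
[241, 118, 166, 139, 15672] [([406, 119], [0.553, 0.418]), ([401, 251], [0.579, 0.292]), ([254, 255], [0.435, 0.262]), ([242, 124], [0.409, 0.388])]
```

apply_moves(series=[{"jaw": 1, "linear": [0.08, 0.004, 0], "roll": 0}, {"jaw": 1, "linear": [0.16, 0.004, 0], "roll": 0}, {"jaw": 1, "linear": [0.22, 0.004, 0], "roll": 0}, {"jaw": 1, "linear": [0.25, 0.004, 0], "roll": 0}, {"jaw": 1, "linear": [0.26, 0.004, 0], "roll": 0}, {"jaw": 1, "linear": [0.26, 0.004, 0], "roll": 0}])

```text
t: 18.6
tool_pos: [0.4947, 0.3388, -0.0011]
orientation: [1.08, 1.285, -1.082]
force: [-0.1, 0.1, 0.2]
opening: 0.022
```

apply_moves(series=[{"jaw": 1, "linear": [0.004, 0, 0], "roll": 0}, {"jaw": 1, "linear": [0.008, 0, 0], "roll": 0}, {"jaw": 1, "linear": [0.01, 0, 0], "roll": 0}, {"jaw": 1, "linear": [0.01, 0, 0], "roll": 0}])

```text
t: 19.1
tool_pos: [0.4946, 0.3388, -0.0071]
orientation: [1.08, 1.285, -1.082]
force: [0.5, 0.2, -0.7]
opening: 0.0218
```

apply_moves(series=[{"jaw": 1, "linear": [0.003, 0, 0], "roll": 0}, {"jaw": 1, "linear": [0.006, 0, 0], "roll": 0}, {"jaw": 1, "linear": [0.006, 0, 0], "roll": 0}])

```text
t: 19.48
tool_pos: [0.4944, 0.3386, -0.011]
orientation: [1.079, 1.285, -1.083]
force: [1.0, 0.0, 0.0]
opening: 0.0216
```

apply_moves(series=[{"jaw": 1, "linear": [0.003, 0, 0], "roll": 0}, {"jaw": 1, "linear": [0.005, 0, 0], "roll": 0}, {"jaw": 1, "linear": [0.005, 0, 0], "roll": 0}])

```text
t: 19.85
tool_pos: [0.4943, 0.3386, -0.0142]
orientation: [1.079, 1.285, -1.083]
force: [0.3, -0.1, -1.0]
opening: 0.022
```

apply_moves(series=[{"jaw": 1, "linear": [0.003, 0, 0], "roll": 0}, {"jaw": 1, "linear": [0.005, 0, 0], "roll": 0}, {"jaw": 1, "linear": [0.005, 0, 0], "roll": 0}])

```text
t: 20.23
tool_pos: [0.4948, 0.3386, -0.0163]
orientation: [1.079, 1.285, -1.082]
force: [-1.7, -0.8, 6.1]
opening: 0.0219
```

apply_moves(series=[{"jaw": 0.1, "linear": [0, 0, 0], "roll": 0}, {"jaw": 0.1, "linear": [0, 0, 0], "roll": 0}, {"jaw": 0.1, "linear": [0, 0, 0], "roll": 0}, {"jaw": 0.1, "linear": [-0.05, 0, 0], "roll": 0}, {"jaw": 0.1, "linear": [-0.15, 0, 0], "roll": 0}, {"jaw": 0.1, "linear": [-0.25, 0, 0], "roll": 0}, {"jaw": 0.1, "linear": [-0.33, 0, 0], "roll": 0}, {"jaw": 0.1, "linear": [-0.33, 0, 0], "roll": 0}, {"jaw": 0.1, "linear": [-0.33, 0, 0], "roll": 0}])

```text
t: 21.35
tool_pos: [0.4945, 0.3389, 0.1809]
orientation: [1.079, 1.285, -1.083]
force: [-0.4, -0.3, -1.2]
opening: 0.0422
```

Run:
```python
from m import *
s=read_state();w=cam("wrist");t=cam("top")
h=cv2.cvtColor(w[0],cv2.COLOR_BGR2HSV);m=cv2.inRange(h,(50,100,30),(85,255,255))
n,l,st,c=cv2.connectedComponentsWithStats(m);k=1+st[1:,4].argmax();print(st[k].tolist())
cc,hi=cv2.findContours((l==k).astype(np.uint8),cv2.RETR_EXTERNAL,cv2.CHAIN_APPROX_NONE)
b=cv2.boxPoints(cv2.minAreaRect(cc[0]));P=np.array([onz(w,p,.024) for p in b]);print(P.round(4).tolist(),np.linalg.norm(np.diff(P,axis=0),axis=1).round(4),P.mean(0))
x,y,ww,hh=st[k][:4];g=cv2.cvtColor(w[0],cv2.COLOR_BGR2GRAY)
# red mark / wing direction from earlier views W,V
for v,r in((W,(200,120,245,170)),(V,(205,190,240,236))):
    print("red",red(v,r),"dark",dark(v,r))
X,d=tri(W,red(W,(200,120,235,170))[0],V,red(V,(205,215,230,235))[0]);print("red tri",X,d)
cv2.imwrite("pics/f.png",np.hstack([cv2.resize(w[0][max(0,y-20):y+hh+20,max(0,x-30):x+ww+30],(300,500)),cv2.resize(W[0][110:180,190:260],(500,500),interpolation=cv2.INTER_CUBIC)]))
```

```text
[315, 138, 18, 82, 1136]
[[0.479, 0.3832, 0.024], [0.497, 0.3863, 0.024], [0.5136, 0.2964, 0.024], [0.4944, 0.293, 0.024]] [0.0183 0.0915 0.0195] [0.49599856 0.33971277 0.024     ]
red (array([210.63157895, 157.10526316]), 57) dark (array([218.55172157, 145.62068939]), [[203.2, 162.5], [219.1, 122.8], [233.9, 128.8], [218.0, 168.4]])
red (array([217.97368421, 229.44736842]), 38) dark (array([224.65517235, 217.63793373]), [[211.3, 233.7], [227.1, 196.9], [238.0, 201.6], [222.3, 238.4]])
red tri [ 0.51693306 -0.08896744  0.08118563] 0.001298571102172456
```

The strip's top measures 91.5 × 19 mm at z = 0.024, centred at (0.496, 0.340), so it lies flat in the bin. On to the thumbscrew.

apply_moves(series=[{"jaw": 0.1, "linear": [0, -0.015, 0.09], "roll": -0.2}, {"jaw": 0.1, "linear": [0, -0.03, 0.19], "roll": -0.4}, {"jaw": 0.1, "linear": [0, -0.046, 0.29], "roll": -0.6}, {"jaw": 0.1, "linear": [0, -0.06, 0.39], "roll": -0.8}, {"jaw": 0.1, "linear": [0, -0.08, 0.49], "roll": -1}, {"jaw": 0.1, "linear": [0, -0.1, 0.59], "roll": -1}, {"jaw": 0.1, "linear": [0, -0.111, 0.69], "roll": -1}, {"jaw": 0.1, "linear": [0, -0.111, 0.696], "roll": -1}, {"jaw": 0.1, "linear": [0, -0.111, 0.696], "roll": -1}])

```text
t: 22.58
tool_pos: [0.499, -0.0841, 0.1795]
orientation: [0.68, 1.465, -0.688]
force: [0.3, 0.6, -0.1]
opening: 0.0416
```

apply_moves(series=[{"jaw": 0.1, "linear": [0, 0, 0], "roll": -1}, {"jaw": 0.1, "linear": [0, 0, 0], "roll": -1}, {"jaw": 0.1, "linear": [0, 0, 0], "roll": -1}, {"jaw": 0.1, "linear": [0, 0, 0], "roll": -1}])

```text
t: 23.08
tool_pos: [0.4988, -0.0823, 0.1789]
orientation: [0.273, 1.56, -0.278]
force: [0.1, 0.1, -0.6]
opening: 0.0417
```

Run:
```python
from m import *
s=read_state();M=R.from_rotvec(s["orientation"]).as_matrix();print(s["t"],s["q"].round(2),s["tool_pos"],M.round(3).tolist(),s["wrist_torque"])
w=cam("wrist");pickle.dump(w,open("w10.pkl","wb"))
c=proj(w,[.501,-.084,.09]);print("expected axis px",c)
x,y=map(int,c);cv2.imwrite("pics/w10.png",cv2.resize(w[0][y-50:y+50,x-60:x+60],(720,600),interpolation=cv2.INTER_CUBIC));print(x-60,y-50)
roi=(x-45,y-40,x+45,y+35)
print("dark",dark(w,roi,60));print("red",red(w,roi))
```

```text
23.075 [-0.26 -0.11  1.75 -0.    1.51 -1.48] [ 0.49882265 -0.0822632   0.17887172] [[-0.007, 0.344, 0.939], [-0.002, 0.939, -0.344], [-1.0, -0.004, -0.006]] [ 0.03140019 -0.0014331   0.00562021]
expected axis px [320.44995582 199.98975096]
260 149
dark (array([320.72999954, 198.11000061]), [[310.5, 173.5], [323.7, 171.6], [331.0, 222.7], [317.8, 224.6]])
red (array([322.91358025, 215.17283951]), 81)
```

View pics/w10.png

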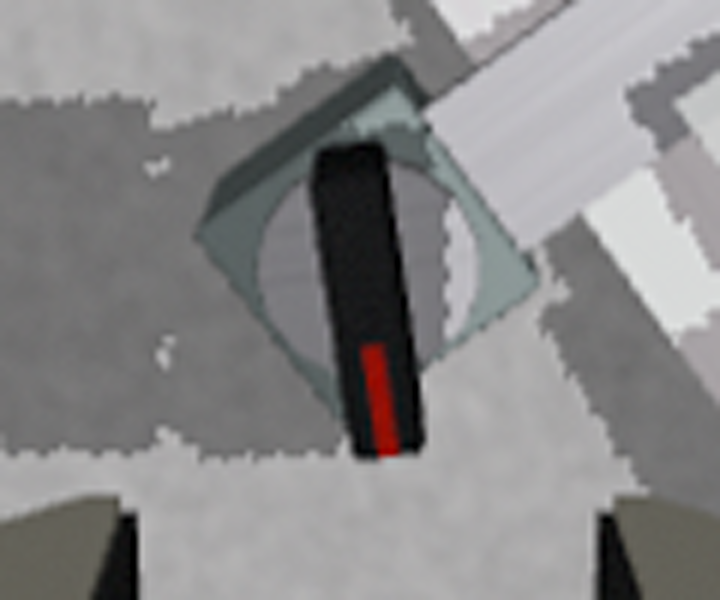

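The view shows the wing centred at (320.7,198.1), at yaw about −12° with its red end downward. The expected axis projects to (320.4,200.0), so position and text agree. I'll align and lower.

apply_moves(series=[{"jaw": 0.1, "linear": [0, -0.0013, 0.003], "roll": -0.27}, {"jaw": 0.1, "linear": [0.08, -0.0013, 0.003], "roll": -0.27}, {"jaw": 0.1, "linear": [0.16, -0.0013, 0.003], "roll": -0.27}, {"jaw": 0.1, "linear": [0.21, -0.0013, 0.003], "roll": -0.27}, {"jaw": 0.1, "linear": [0.23, -0.0013, 0.003], "roll": -0.27}, {"jaw": 0.1, "linear": [0.238, -0.0013, 0.003], "roll": -0.27}, {"jaw": 0.1, "linear": [0.238, -0.0013, 0.003], "roll": -0.27}])

```text
t: 24.0
tool_pos: [0.5002, -0.0842, 0.0372]
orientation: [0.164, 1.569, -0.169]
force: [-0.1, 0.6, -0.4]
opening: 0.0419
```

Run:
```python
from h import *
s=read_state();M=R.from_rotvec(s["orientation"]).as_matrix();print(s["t"],s["q"].round(3),s["tool_pos"],s["force"],s["wrist_torque"],np.degrees(np.arctan2(M[1,1],M[0,1])))
```

```text
24.0 [-0.265  0.015  1.897 -0.004  1.234 -1.622] [ 0.50018238 -0.084236    0.03721749] [-0.12996027  0.64191951 -0.44910027] [-0.01199671 -0.0319366   0.00562578] 77.8262726591637
```

apply_moves(series=[{"jaw": 1, "linear": [0, 0, 0], "roll": 0}, {"jaw": 1, "linear": [0, 0, 0], "roll": 0}, {"jaw": 1, "linear": [0, 0, 0], "roll": 0}, {"jaw": 1, "linear": [0, 0, 0], "roll": 0}, {"jaw": 1, "linear": [0, 0, 0], "roll": 0}], force=30)

```text
t: 24.62
tool_pos: [0.5005, -0.0839, 0.0376]
orientation: [0.165, 1.569, -0.169]
force: [0.2, 3.7, 3.7]
opening: 0.0118
```

```bash
cat > st.py <<'E'
from h import *
import time
s=read_state();M=R.from_rotvec(s["orientation"]).as_matrix();print(s["t"],"op",s["opening"].round(4),s["tool_pos"].round(4),s["force"].round(2),"tau",s["wrist_torque"].round(4),"yaw",np.degrees(np.arctan2(M[1,1],M[0,1])).round(2),"jt6",s["joint_torque"][5].round(4))
E
python3 st.py
```

```text
Traceback (most recent call last):
  File "st.py", line 3, in <module>
    s=read_state();M=R.from_rotvec(s["orientation"]).as_matrix();print(s["t"],"op",s["opening"].round(4),s["tool_pos"].round(4),s["force"].round(2),"tau",s["wrist_torque"].round(4),"yaw",np.degrees(np.arctan2(M[1,1],M[0,1])).round(2),"jt6",s["joint_torque"][5].round(4))
                                                                                   ^^^^^^^^^^^^^^^^^^
AttributeError: 'float' object has no attribute 'round'
```

Gripped at 12 mm. I'll turn clockwise in small steps and watch the torque.

```bash
sed -i 's/s\["opening"\].round(4)/round(s["opening"],4)/' st.py; python3 st.py
```

```text
24.625 op 0.0118 [ 0.5005 -0.0839  0.0376] [0.21 3.69 3.72] tau [ 0.7302 -0.0357  0.0219] yaw 77.83 jt6 0.013
```

apply_moves(series=[{"jaw": 1, "linear": [0, 0, 0], "roll": 0.17}, {"jaw": 1, "linear": [0, 0, 0], "roll": 0.33}, {"jaw": 1, "linear": [0, 0, 0], "roll": 0.5}, {"jaw": 1, "linear": [0, 0, 0], "roll": 0.5}])

```text
t: 25.12
tool_pos: [0.5008, -0.083, 0.0376]
orientation: [0.372, 1.542, -0.374]
force: [2.2, 5.2, 0.4]
opening: 0.0118
```

```bash
python3 st.py
```

```text
25.125 op 0.0118 [ 0.5008 -0.083   0.0376] [2.25 5.22 0.35] tau [ 1.07   -0.2828  0.0393] yaw 62.76 jt6 0.7792
```

apply_moves(series=[{"jaw": 1, "linear": [0, 0, 0], "roll": 0.17}, {"jaw": 1, "linear": [0, 0, 0], "roll": 0.33}, {"jaw": 1, "linear": [0, 0, 0], "roll": 0.33}])

```text
t: 25.5
tool_pos: [0.5012, -0.0823, 0.0376]
orientation: [0.507, 1.514, -0.509]
force: [1.8, 4.0, 0.1]
opening: 0.0115
```

```bash
python3 st.py
```

```text
25.5 op 0.0115 [ 0.5012 -0.0823  0.0376] [1.76 3.98 0.05] tau [ 0.8718 -0.3754 -0.0438] yaw 52.84 jt6 0.8758
```

```bash
cat > tq.py <<'E'
from h import *
a=[];j=[]
for i in range(6):
    s=read_state();a.append(np.r_[s["wrist_torque"],s["force"]]);j.append(s["joint_torque"][5]);read_camera("top")
M=R.from_rotvec(s["orientation"]).as_matrix();a=np.array(a)
print(s["t"],"yaw",np.degrees(np.arctan2(M[1,1],M[0,1])).round(2),"tauz",a[:,2].round(3),a[:,2].mean().round(4),"F",a[:,3:].mean(0).round(2),"jt6",np.mean(j).round(3))
E
python3 tq.py
```

```text
25.75 yaw 52.94 tauz [-0.044 -0.004  0.004 -0.022  0.044 -0.008] -0.005 F [2.7  4.58 0.19] jt6 0.212
```

apply_moves(series=[{"jaw": 1, "linear": [0, 0, 0], "roll": 0.17}, {"jaw": 1, "linear": [0, 0, 0], "roll": 0.33}, {"jaw": 1, "linear": [0, 0, 0], "roll": 0.33}])

```text
t: 26.18
tool_pos: [0.5016, -0.0818, 0.0376]
orientation: [0.641, 1.477, -0.641]
force: [2.6, 4.7, -0.7]
opening: 0.0115
```

```bash
python3 tq.py
```

```text
26.425 yaw 43.11 tauz [-0.008 -0.026  0.02  -0.042 -0.019 -0.003] -0.0128 F [ 2.61  4.74 -0.43] jt6 0.169
```

apply_moves(series=[{"jaw": 1, "linear": [0, 0, 0], "roll": 0.17}, {"jaw": 1, "linear": [0, 0, 0], "roll": 0.17}, {"jaw": 1, "linear": [0, 0, 0], "roll": 0.17}])

```text
t: 26.85
tool_pos: [0.5019, -0.0816, 0.0376]
orientation: [0.707, 1.455, -0.706]
force: [3.5, 4.6, 0.1]
opening: 0.012
```

```bash
python3 tq.py
```

```text
27.1 yaw 38.14 tauz [ 0.039  0.05   0.017 -0.06   0.025  0.045] 0.0193 F [ 3.26  4.5  -0.47] jt6 -0.005
```

apply_moves(series=[{"jaw": 1, "linear": [0, 0, 0], "roll": 0.1}, {"jaw": 1, "linear": [0, 0, 0], "roll": 0.2}])

```text
t: 27.4
tool_pos: [0.5022, -0.0814, 0.0376]
orientation: [0.787, 1.426, -0.786]
force: [3.5, 4.6, -1.3]
opening: 0.0119
```

```bash
python3 tq.py
```

```text
27.65 yaw 32.27 tauz [0.06  0.022 0.052 0.018 0.03  0.015] 0.0327 F [ 3.18  4.3  -1.13] jt6 -0.037
```

apply_moves(series=[{"jaw": 1, "linear": [0, 0, 0], "roll": 0.1}, {"jaw": 1, "linear": [0, 0, 0], "roll": 0.2}])

```text
t: 27.95
tool_pos: [0.5025, -0.0812, 0.0376]
orientation: [0.866, 1.394, -0.864]
force: [3.1, 3.5, -1.9]
opening: 0.0119
```

```bash
python3 tq.py
```

```text
28.2 yaw 26.39 tauz [ 0.041  0.034  0.01   0.011 -0.013 -0.029] 0.0089 F [ 3.68  4.45 -1.38] jt6 -0.037
```

apply_moves(series=[{"jaw": 0.1, "linear": [0, 0, 0], "roll": 0}, {"jaw": 0.1, "linear": [0, 0, 0], "roll": 0}, {"jaw": 0.1, "linear": [0, 0, 0], "roll": 0}, {"jaw": 0.1, "linear": [-0.04, 0, 0], "roll": 0}, {"jaw": 0.1, "linear": [-0.14, 0, 0], "roll": 0}, {"jaw": 0.1, "linear": [-0.236, 0, 0], "roll": 0}, {"jaw": 0.1, "linear": [-0.236, 0, 0], "roll": 0}, {"jaw": 0.1, "linear": [-0.236, 0, 0], "roll": 0}])

```text
t: 29.25
tool_pos: [0.5025, -0.0816, 0.1789]
orientation: [0.865, 1.394, -0.863]
force: [-0.2, -0.2, 0.2]
opening: 0.0416
```

```bash
cat > mk.py <<'E'
from m import *
s=read_state();w=cam("wrist");M=R.from_rotvec(s["orientation"]).as_matrix();print(s["t"],s["tool_pos"].round(4),"toolz yaw",np.degrees(np.arctan2(M[1,2],M[0,2])).round(1))
x,y=map(int,proj(w,[.501,-.084,.09]));x0,y0=x-45,y-40;im=w[0][y0:y+40,x0:x+45]
c,b=dark(w,(x0,y0,x+45,y+40),60);print("dark",c,b)
P=np.array([onz(w,p,.09)[:2] for p in b]);e=[P[1]-P[0],P[2]-P[1]];L=max(e,key=np.linalg.norm);print("wing yaw(mod180)",np.degrees(np.arctan2(L[1],L[0])).round(1),"len",[np.linalg.norm(q).round(4) for q in e],"centre",onz(w,c,.085).round(4))
h=cv2.cvtColor(im,cv2.COLOR_BGR2HSV);m=cv2.inRange(h,(0,120,40),(8,255,255))|cv2.inRange(h,(172,120,40),(180,255,255))
n,l,st,cc=cv2.connectedComponentsWithStats(m)
for k in range(1,n):
    if st[k,4]>=3:
        p=cc[k]+[x0,y0]
        for z in(.09,.058):
            X=onz(w,p,z);d=X-[.501,-.084,0];print("red",st[k].tolist(),p.round(1),z,"bearing",np.degrees(np.arctan2(d[1],d[0])).round(1),"r",np.hypot(d[0],d[1]).round(4))
E
python3 mk.py
```

```text
29.25 [ 0.5025 -0.0816  0.1789] toolz yaw -63.6
dark [321.         195.49999619] [[315.0, 170.0], [327.0, 170.0], [327.0, 221.0], [315.0, 221.0]]
wing yaw(mod180) -63.3 len [np.float64(0.0107), np.float64(0.0477)] centre [ 0.502  -0.0825  0.085 ]
red [45, 46, 5, 19, 81] [321.3 212.4] 0.09 bearing -56.0 r 0.014
red [45, 46, 5, 19, 81] [321.3 212.4] 0.058 bearing -59.0 r 0.0237
```

No collar mark shows beside the wing, which is expected for slip under about 0.3 rad. The head has turned 0.90 rad. With the start anywhere between 0 and 0.6, 0.28 rad more gives a slip between 0.08 and 0.68. I'll regrip and turn 16°.

apply_moves(series=[{"jaw": 0.1, "linear": [0.1, 0, 0], "roll": 0}, {"jaw": 0.1, "linear": [0.19, 0, 0], "roll": 0}, {"jaw": 0.1, "linear": [0.225, 0, 0], "roll": 0}, {"jaw": 0.1, "linear": [0.236, 0, 0], "roll": 0}, {"jaw": 0.1, "linear": [0.236, 0, 0], "roll": 0}, {"jaw": 1, "linear": [0.236, 0, 0], "roll": 0}, {"jaw": 1, "linear": [0.236, 0, 0], "roll": 0}, {"jaw": 1, "linear": [0.236, 0, 0], "roll": 0}, {"jaw": 1, "linear": [0.236, 0, 0], "roll": 0}, {"jaw": 1, "linear": [0.236, 0, 0], "roll": 0}])

```text
t: 30.55
tool_pos: [0.5024, -0.0809, 0.0369]
orientation: [0.865, 1.394, -0.862]
force: [3.7, 1.9, 0.3]
opening: 0.0118
```

```bash
python3 tq.py
```

```text
30.8 yaw 26.4 tauz [ 0.056 -0.014  0.043  0.004  0.034  0.015] 0.0229 F [4.41 2.96 2.02] jt6 0.015
```

apply_moves(series=[{"jaw": 1, "linear": [0, 0, 0], "roll": 0.1}, {"jaw": 1, "linear": [0, 0, 0], "roll": 0.2}, {"jaw": 1, "linear": [0, 0, 0], "roll": 0.27}])

```text
t: 31.22
tool_pos: [0.5029, -0.0807, 0.0369]
orientation: [0.974, 1.344, -0.97]
force: [5.3, 3.1, -1.7]
opening: 0.0119
```

```bash
python3 tq.py
```

```text
31.475 yaw 18.31 tauz [0.122 0.063 0.037 0.029 0.015 0.008] 0.0457 F [ 5.48  2.78 -1.4 ] jt6 0.037
```

apply_moves(series=[{"jaw": 1, "linear": [0, 0, 0], "roll": 0.1}, {"jaw": 1, "linear": [0, 0, 0], "roll": 0.2}, {"jaw": 1, "linear": [0, 0, 0], "roll": 0.27}])

```text
t: 31.9
tool_pos: [0.5035, -0.0805, 0.0369]
orientation: [1.081, 1.288, -1.075]
force: [6.4, 1.9, -3.3]
opening: 0.012
```

```bash
python3 tq.py
```

```text
32.15 yaw 10.21 tauz [0.114 0.081 0.09  0.1   0.035 0.044] 0.0773 F [ 5.79  2.19 -2.11] jt6 0.038
```

Torque has risen from about 0.02 to about 0.08 N m, so the clutch is engaging. Release and look for the collar mark.

apply_moves(series=[{"jaw": 0.1, "linear": [0, 0, 0], "roll": 0}, {"jaw": 0.1, "linear": [0, 0, 0], "roll": 0}, {"jaw": 0.1, "linear": [0, 0, 0], "roll": 0}, {"jaw": 0.1, "linear": [-0.04, 0, 0], "roll": 0}, {"jaw": 0.1, "linear": [-0.14, 0, 0], "roll": 0}, {"jaw": 0.1, "linear": [-0.236, 0, 0], "roll": 0}, {"jaw": 0.1, "linear": [-0.236, 0, 0], "roll": 0}, {"jaw": 0.1, "linear": [-0.236, 0, 0], "roll": 0}])

```text
t: 33.2
tool_pos: [0.5031, -0.081, 0.1782]
orientation: [1.08, 1.289, -1.074]
force: [0.1, 0.6, -1.0]
opening: 0.0414
```

```bash
python3 mk.py
python3 - <<'E'
from h import *
w=cam("wrist");h=cv2.cvtColor(w[0],cv2.COLOR_BGR2HSV)[150:250,270:380]
m=((h[...,0]<10)|(h[...,0]>170))&(h[...,1]>90)&(h[...,2]>20)
for r,row in enumerate(m):
    if row.any(): print(150+r,(270+np.flatnonzero(row)).tolist())
E
```

```text
33.2 [ 0.5031 -0.081   0.1782] toolz yaw -79.8
dark [321. 196.] [[315.0, 170.0], [327.0, 170.0], [327.0, 222.0], [315.0, 222.0]]
wing yaw(mod180) -79.5 len [np.float64(0.0106), np.float64(0.0486)] centre [ 0.5025 -0.0823  0.085 ]
red [54, 42, 5, 8, 18] [329.3 203.9] 0.09 bearing -16.9 r 0.0105
red [54, 42, 5, 8, 18] [329.3 203.9] 0.058 bearing -42.8 r 0.0171
red [45, 46, 5, 19, 85] [321.2 213.4] 0.09 bearing -71.7 r 0.0139
red [45, 46, 5, 19, 85] [321.2 213.4] 0.058 bearing -74.8 r 0.0237
201 [329]
202 [329, 330]
203 [329, 330]
204 [321, 322, 323, 329, 330, 331]
205 [320, 321, 322, 323, 324, 329, 330, 331, 332]
206 [320, 321, 322, 323, 324, 330, 331, 332]
207 [320, 321, 322, 323, 324, 330, 331, 332]
208 [320, 321, 322, 323, 324, 331]
209 [320, 321, 322, 323, 324]
210 [320, 321, 322, 323, 324]
211 [320, 321, 322, 323, 324]
212 [320, 321, 322, 323, 324]
213 [320, 321, 322, 323, 324]
214 [320, 321, 322, 323, 324]
215 [320, 321, 322, 323, 324]
216 [320, 321, 322, 323, 324]
217 [320, 321, 322, 323, 324]
218 [320, 321, 322, 323, 324]
219 [320, 321, 322, 323, 324]
220 [320, 321, 322, 323, 324]
221 [320, 321, 322, 323, 324]
222 [320, 321, 322, 323, 324]
223 [320, 321, 322, 323, 324]
224 [322, 323]
```

Run:
```python
from h import *
import pickle
w=cam("wrist");t=cam("top");V0=pickle.load(open("v0.pkl","rb"))["top"]
for ax in([.5025,-.0823],[.501,-.084]):
    for p in((329.3,203.9),(331,207)):
        d=onz(w,p,.058)[:2]-ax;b=np.degrees(np.arctan2(d[1],d[0]));print("slip",np.radians(b+79.5).round(2))
h=cv2.cvtColor(t[0],cv2.COLOR_BGR2HSV);m=cv2.inRange(h[185:245,180:245],(50,110,40),(80,255,255));p=np.argwhere(m)[:,::-1]+[180,185];print("strip in bin",len(p),onz(t,p.mean(0),.024))
d=cv2.absdiff(t[0],V0[0]).max(2)
for n,(x,y) in dict(driver=(205,165),orange=(246,164),contactor=(161,184),wrench=(158,235),jar=(435,152),carton=(491,180),mug=(500,236)).items(): print(n,(d[y-14:y+14,x-14:x+14]>60).mean().round(3))
s=read_state();print(s["t"],s["force"],s["dq"].round(3))
```

```text
slip 0.47
slip 0.47
slip 0.61
slip 0.59
strip in bin 128 [0.49660687 0.33568518 0.024     ]
driver 0.0
orange 0.0
contactor 0.0
wrench 0.0
jar 0.0
carton 0.0
mug 0.0
33.4 [0.38144397 0.81462207 0.48040642] [ 0.001 -0.001 -0.006 -0.001  0.001 -0.   ]
```

Slip measures 0.47–0.6 rad, inside the 0.05–0.8 window. The strip is in the bin, the other objects are unmoved and the arm is clear.

```bash
python3 -c "from plant import *; print(close_job())"
```

```text
the job is handed in; nothing more can be done
None
```

The strip is in the blue bin and the thumbscrew is tight with its clutch slipped. I handed the job in at about 33 s of the 69 s allowed; the hand-in gave no verdict.

**Strip:** I moved it up the chute held lightly between the fingers, not by pushing with shut fingers. I then let it rest in the open trough, regripped it and laid it in the bin. After release its top measured 91.5 × 19 mm at 24 mm height, which fits a strip lying flat. A later top view put it at (0.497, 0.336), near the bin centre at (0.494, 0.340).

**Thumbscrew:** I turned it clockwise about 67° in all. Torque rose from about 0.02 to 0.08 N m, and the red collar mark then showed beside the wing. From that mark the slip is 0.47 to 0.61 rad, depending on where I take the screw axis. That is inside the 0.05–0.8 limit, but I stopped well past the first slip, because the torque readings were too noisy to catch it and the collar mark stays hidden until about 0.3 rad.

**Other objects:** the driver, orange strip, contactor, wrench, jar, carton and mug showed no change in the top view.

**What disagreed with the text:**
- **Fingertips:** they turned out to be about 30 mm short of the reported TCP. My first grasp closed above the strip and missed because of this. I measured the offset by touching the deck and corrected for it.
- **Screw row:** it sits about 4 mm off the strip's centreline.
- **Grip:** the strip hung tilted roughly 15° in the fingers until it was released.

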